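Find the rocking cover of the filings box and push it open

ROBOT

A 7-joint arm with a two-finger parallel gripper is mounted at the origin on the work surface. World frame = base frame: x ahead of the robot, y to its left, z up, the work surface at z = 0. Lengths are in mm, angles in rad, forces in N, time in s.
With the tool pointing down it reaches from about 400 to 850 mm from the base axis. Payload 4.5 kg.
Tool frame: the origin (TCP) lies at the very end of the fingers, on their centre line; the grasp point (between the pads) lies 19 mm behind it; z points along the fingers, y is the direction in which the jaws open and shut (so a half turn about z gives the same grasp; the last joint's range is limited). The gripper opens to 88 mm and grips with 3 to 60 N. Pads are 18 mm wide; open, the fingers measure 123 mm over their backs; the gripper's body (75 mm by 187 mm) begins 45 mm behind the grasp point.
Start: joints at [1.155, 0.689, -0.195, 1.565, 0.157, 0.902, -0.215], TCP at [271.772, -562.844, 238.743] pointing down, gripper open.
Joint ranges: [-3.01, 3.01], [-0.46, 2.08], [-1.47, 1.51], [0.13, 2.56], [-1, 4.14], [0.04, 2.09], [-2.66, 2.66]. Speed limits (rad/s): [2.57, 2.57, 3.14, 3.14, 3.14, 3.14, 3.14].

INTERFACE

Orientations are given as a unit quaternion [x, y, z, w].
In Python, from bench import monitor, cams, ticket gives the robot as it stands.
- The arm moves only by the tool arm_command, never from a script. Its argument "steps" is a list of rows, each an object of numbers: "tx", "ty", "tz": the shift along the tool's x, y, z in m; "twist": the turn about the tool's z in units of 8 degrees (1.0 is 8 degrees). In form: [{"tx": .., "ty": .., "tz": .., "twist": ..}, ...]. A call has 1 to 20 rows; each row shifts and turns the commanded pose from where the row before left it, along the tool's axes as they then stand; what a row does not reach is not made up. A row lasts 1/10 s, in which the tool goes at most 50 mm and 8.59 degrees, less where a joint would pass 70% of its speed; a pose out of reach is approached as far as the arm can. A call with a gripper value outside its range is refused whole. "fingers" is the finger opening in m, from 0 to 0.0881, set as the call begins (left out, the last holds). The fingers move at their own pace and stop on an object; the grip force is fixed at half the most. Time passes only in rows, so rows that do not move let the fingers close. It gives the time, the measured TCP pose, the force and the opening at its end, in the units of the state.
- monitor.state(): the state, without advancing time (a new reading comes with each control period).
- cams.capture(name): name is "scene" or "top" or "wrist"; returns the picture (384x512x3 uint8, red, green, blue); there is no depth.
- cams.camera_info(name): a dict with "intrinsics" (3x3 intrinsics, pixels), "dist" ([k1, k2, p1, p2, k3] as OpenCV has them; the pictures are not rectified), "R" (3x3) and "t" (3): a world point X has camera coordinates R X + t. Camera axes: x right, y down, z forward; pixel columns grow to the right and rows downward; lengths in mm; the calibration is good to about 2 mm. A picture is of the moment at which its call begins: read the wrist's pose just before it. camera_info takes no time and is no camera call; for the wrist camera it gives the pose at the moment of the call.
- ticket.close_job(): hands the job in, once; it reports no verdict.
Trained networks look in the newest picture that a camera, given by its name, has taken for a name from the list of things; names that differ only in an ending like _2 or _b are one class to them, and where a whole thing is asked for, a point or a joint stands for the part that bears it (a point fixed in the world has none). Each returns a list of dicts, best first, with "p" (0 to 1); they miss things now and then, are a little off and sometimes report something else, mostly with a low value. They report only what shows in the picture. A call takes as long as a camera call.
- cams.search_frame(camera, query): "location" ([column, row] in pixels, amid what is visible of it).
- cams.mark_of(camera, query): "location" ([column, row] in pixels: a listed point, or the origin of a listed thing).
The state is a dict: "t": time; "q": joint angles; "dq": joint speeds; "joint_efforts": joint torques, N m; "ee_pos": TCP position; "orientation": TCP orientation; "wrist_force": force on the tool from outside, world axes, zero at the start; "torque": the same for the moment, N m; "grip_width": finger opening in mm.
Only numpy, scipy, OpenCV 4.12 (cv2) and the standard library are available. Lean on these libraries where they do the work, as an engineer would, in place of code of your own. Each camera call takes 0.05 s, during which the arm holds its last target.

TASK

One of the four identical boards on top of the filings box is loose on a pivot: press the boards at their thumb marks to find the one that rocks, then push that board open until it stands steeply, about 70 degrees up, and leave it so. Nothing needs gripping; do not move or lift the ring, the jar, the steel block or the tub.

Things in the scene. Friction and masses are not known exactly. Their poses are not given: they have to be found in the camera images.
- filings_box: fixed wooden box, 146 (x) by 410 (y) by 75 mm high; origin centre of underside, x to its far side, y along the row of boards, z up. Flush on top: four identical boards (110 in x, 63 in y, 10 thick, 9 mm apart, battens between) over pockets 67 mm deep, and a ledge 64 mm wide at each y end. Three boards are fixed and give nothing; one, any of the four, rocks on a pivot; all look the same.
- thumb_1 (a point): point fixed to the box, on the top face of the board at box y = +108 mm, centre of its dark round thumb mark 24 mm wide, 38 mm from the middle of the board towards its far (+x) end; axes as the box. It does not move with the board.
- middle_1 (a point): point fixed to the box, top centre of the board at box y = +108 mm (shut); axes as the box. If this board is the loose one, its pivot line runs along box y, 5 mm below this point.
- thumb_2 (a point): point fixed to the box, on the top face of the board at box y = +36 mm, centre of its dark round thumb mark 24 mm wide, 38 mm from the middle of the board towards its far (+x) end; axes as the box. It does not move with the board.
- middle_2 (a point): point fixed to the box, top centre of the board at box y = +36 mm (shut); axes as the box. If this board is the loose one, its pivot line runs along box y, 5 mm below this point.
- thumb_3 (a point): point fixed to the box, on the top face of the board at box y = -36 mm, centre of its dark round thumb mark 24 mm wide, 38 mm from the middle of the board towards its far (+x) end; axes as the box. It does not move with the board.
- middle_3 (a point): point fixed to the box, top centre of the board at box y = -36 mm (shut); axes as the box. If this board is the loose one, its pivot line runs along box y, 5 mm below this point.
- thumb_4 (a point): point fixed to the box, on the top face of the board at box y = -108 mm, centre of its dark round thumb mark 24 mm wide, 38 mm from the middle of the board towards its far (+x) end; axes as the box. It does not move with the board.
- middle_4 (a point): point fixed to the box, top centre of the board at box y = -108 mm (shut); axes as the box. If this board is the loose one, its pivot line runs along box y, 5 mm below this point.
- hatch (a joint): tilt of the loose board, rad: 0 shut, 1.35 at its stop. Grows as the thumb-mark end sinks and the plain end (robot side) rises; never the other way. Balanced, held by friction: 1 to 2 N on the thumb mark tilts it, and it stays where left. Opens further by pressing on down, or by pushing the risen edge over to the far side, up and forward along its swing (a level push jams below about 0.9 rad).
- ring: bystander: bright metal ring casting lying flat on one of the box's end ledges, 27 mm across, 4 mm high, 12 g; origin at the underside, centre of the hoop
- jar: bystander: amber jar with steel cap on the other end ledge, 38 mm diameter, 42 mm high, 60 g; origin at the centre of the underside
- bench_block: bystander: round steel bench block on the bench beside one end of the box, 88 mm diameter, 36 mm high, 1.6 kg; origin at the centre of the underside
- tub: bystander: open white plastic tub on the bench beside the other end of the box, 100 by 80 by 50 mm high; origin at the centre of the underside

How it is judged (in metres and radians):
On the way, in this order (a step that is already met when the one before it is completed fails the run):
1. the loose board has been found: it rocks by 0.08 rad or more (value of joint hatch above 0.08 rad).
2. it is pushed open past 1.0 rad (value of joint hatch above 1 rad), for 0.1 s.
At the end, for the whole second after the job is handed in: The loose board stands open by more than 1.0 rad (57 degrees) and is still; the ring, jar, steel block and tub are each within 12 mm of where they began (value of joint hatch above 1 rad and velocity of joint hatch between -0.05 and 0.05 rad/s and distance of each of ring, jar, bench_block, tub from where it was at the start of the episode below 0.012 m); the robot touches nothing.
It fails at once if the ring is lifted, or moved by more than 12 mm (distance of ring from where it was at the start of the episode above 0.012 m).
It fails at once if the jar is lifted, or moved by more than 12 mm (distance of jar from where it was at the start of the episode above 0.012 m).
It fails at once if the steel bench block is lifted, or moved by more than 12 mm (distance of bench_block from where it was at the start of the episode above 0.012 m).
It fails at once if the plastic tub is lifted, or moved by more than 12 mm (distance of tub from where it was at the start of the episode above 0.012 m).
It also fails if it takes over 51 s, if anything falls off the work surface, if the arm or the gripper's body presses on something with over 40 N, if the wrist force passes 120 N, or if a joint passes its speed limit or range.

## Working session

There is one attempt and no reset: what is moved stays moved. The work goes in short steps, Python scripts to look and compute and a tool call to move; the robot and the scene stay as the last step left them, time stands still between calls to the robot, and variables do not carry over. Pictures are saved under pics/ and viewed, and the job is handed in when it is done.

Besides the shell and the picture viewer there is one more tool, called as name(argument=value, ...), one argument or row to a line, values as JSON. arm_command: Moves the arm, as the interface text tells. Its arguments: {"type":"object","properties":{"steps":{"type":"array","items":{"type":"object","properties":{"tx":{"type":"number"},"ty":{"type":"number"},"tz":{"type":"number"},"twist":{"type":"number"}}}},"fingers":{"type":"number"}},"required":["steps"]}

```bash
mkdir -p pics; python3 - <<'E'
from bench import monitor, cams
import cv2
s=monitor.state(); print(s)
for n in ["scene","top"]:
    im=cams.capture(n); cv2.imwrite(f"pics/{n}0.png",im[:,:,::-1])
    for q in ["thumb_1","middle_1","filings_box","ring","jar","bench_block","tub"]:
        print(n,q,[(r["location"],round(r["p"],2)) for r in cams.mark_of(n,q)])
    i=cams.camera_info(n); print(i)
E
```

```text
{'t': 0.0, 'q': array([ 1.15481929,  0.68999811, -0.19449045,  1.56632494,  0.15729269,
        0.90250216, -0.21509913]), 'dq': array([-4.75496253e-04, -1.63944743e-03, -2.33412228e-05,  1.23496609e-03,
        2.25743083e-03,  1.27931978e-04, -7.08441715e-05]), 'joint_efforts': array([ 7.36777583e-04, -5.27559400e+01, -1.26662023e+00, -1.53429902e+01,
       -5.25753619e-02,  6.49285968e-03,  1.48685945e-04]), 'ee_pos': array([ 271.40059499, -562.30171427,  237.90570947]), 'orientation': array([ 9.74811843e-01,  2.23026951e-01, -2.73809150e-04, -8.80020447e-04]), 'wrist_force': array([-0.08152854, -0.10121835, -0.36719616]), 'torque': array([0.0522878 , 0.05938797, 0.00637649]), 'grip_width': 88.04312414455177}
scene thumb_1 [([220.4, 195.2], 0.84), ([242.9, 187.2], 0.71), ([199.1, 199.6], 0.62), ([261.7, 182.4], 0.58)]
scene middle_1 [([257.2, 173.8], 0.86), ([192.3, 199.0], 0.85), ([215.5, 187.9], 0.65)]
scene filings_box [([228.2, 203.5], 0.56), ([138.5, 249.1], 0.19)]
scene ring [([276.7, 171.9], 0.51)]
scene jar [([173.3, 208.5], 0.61)]
scene bench_block [([301.6, 173.9], 0.62
[... 748 characters left out ...]
box [([291.9, 208.6], 0.58)]
top ring [([290.0, 211.1], 0.58), ([221.5, 202.3], 0.57)]
top jar [([359.0, 203.6], 0.64), ([179.0, 209.1], 0.56), ([244.9, 213.9], 0.36)]
top bench_block [([179.0, 208.3], 0.87)]
top tub [([402.5, 195.1], 0.67)]
{'intrinsics': array([[359.96913206,   0.        , 253.07172252],
       [  0.        , 359.96913206, 190.43721218],
       [  0.        ,   0.        ,   1.        ]]), 'dist': array([-0.03537446,  0.        ,  0.        ,  0.        ,  0.        ]), 'R': array([[-0.01722906, -0.99981065, -0.00904546],
       [-0.99806939,  0.01773756, -0.05952211],
       [ 0.05967128,  0.00800248, -0.998186  ]]), 't': array([ 60.60886695, 620.04645391, 956.09519081])}
```

```bash
python3 - <<'E'
import cv2
a=cv2.imread("pics/top0.png")[150:260,140:450]; cv2.imwrite("pics/topc.png",cv2.resize(a,None,fx=2.5,fy=2.5,interpolation=3))
a=cv2.imread("pics/scene0.png"); cv2.imwrite("pics/scenec.png",cv2.resize(a[100:320,80:380],None,fx=2.5,fy=2.5,interpolation=3))
E
```

```text
(no output)
```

View pics/topc.png

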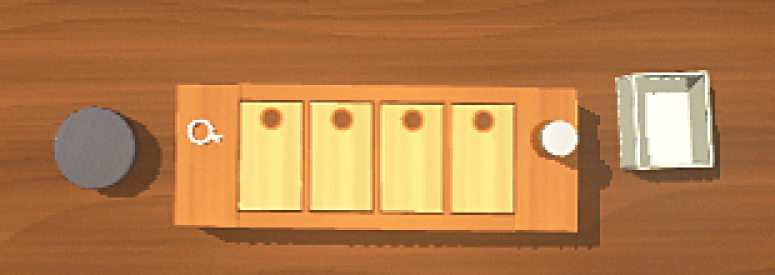

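View pics/scenec.png

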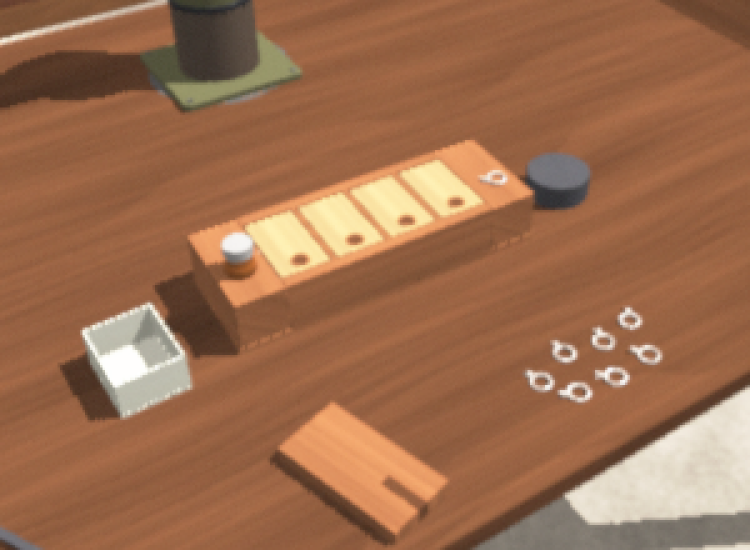

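The top view shows the ring on the left ledge (crop 203,132), the jar on the right ledge (558,138), and the thumb marks at crop (270,118), (342,118), (413,119) and (483,120). I'll fit the box pose from these.

```bash
cat > h.py <<'E'
import numpy as np, cv2
from bench import monitor, cams
from scipy.optimize import least_squares
def proj(n,P,info=None):
    i=info or cams.camera_info(n); return cv2.projectPoints(np.array(P,float),cv2.Rodrigues(i["R"])[0],i["t"],i["intrinsics"],i["dist"])[0][:,0]
E
python3 - <<'E'
from h import *
ys=[108,36,-36,-108]
L=[(38,y,75) for y in ys]
pt=[(270,118),(342,118.5),(413,119.5),(483,120.5)]
# box top corners
L+=[(73,205,75),(73,-205,75),(-73,-205,75),(-73,205,75)]; pt+=[(175.5,85),(577,87.5),(577.5,232),(175,225)]
# boards outer corners
L+=[(55,139.5,75),(55,-139.5,75),(-55,-139.5,75),(-55,139.5,75)]; pt+=[(239.5,101),(515,102.5),(515,214),(239,212)]
L=np.array(L,float); px=np.array(pt)/2.5+[140-.3,150-.3]
ps=np.array([(220.4,195.2),(242.9,187.2),(199.1,199.6),(261.7,182.4)])
A=cams.camera_info("top");B=cams.camera_info("scene")
Ls=np.array([(38,y,75) for y in ys],float)
pscene=np.array([[456,202],[407,220],[355,240],[300,259]])/2.5+[80-.3,100-.3]
def W(p,L):
    c,s=np.cos(p[2]),np.sin(p[2]); return np.c_[p[0]+c*L[:,0]-s*L[:,1],p[1]+s*L[:,0]+c*L[:,1],L[:,2]]
f=lambda p:(proj(0,W(p,L),A)-px).ravel()
g=lambda p:(proj(0,W(p,Ls),B)-pscene).ravel()
r=least_squares(f,[600,-50,0]);print("top",r.x,np.abs(r.fun).max()); print(r.fun.reshape(-1,2).round(1).tolist())
r2=least_squares(g,[600,-50,0]);print("scene",r2.x,np.abs(r2.fun).max())
r=least_squares(lambda p:np.r_[f(p),g(p)],r.x);print("both",r.x)
print(W(r.x,L[:4]).round(1))
print(W(r.x,np.array([(0,y,75.) for y in ys])).round(1))
from scipy.spatial.transform import Rotation as R
print(R.from_quat(monitor.state()["orientation"]).as_matrix().round(3))
E
```

```text
top [ 5.59834131e+02 -4.46177716e+01 -2.75121008e-02] 0.8536047914396363
[[0.4, 0.2], [-0.2, 0.3], [-0.3, 0.2], [-0.0, 0.1], [0.4, -0.6], [0.2, -0.1], [0.4, -0.4], [-0.3, 0.8], [0.3, 0.3], [-0.5, 0.7], [-0.4, -0.6], [-0.0, -0.9]]
scene [ 5.64867012e+02 -4.53676864e+01 -3.15828113e-02] 0.25658524393600146
both [ 5.60345886e+02 -4.45381797e+01 -2.75148649e-02]
[[ 601.3   62.4   75. ]
 [ 599.3   -9.6   75. ]
 [ 597.3  -81.6   75. ]
 [ 595.4 -153.5   75. ]]
[[ 563.3   63.4   75. ]
 [ 561.3   -8.6   75. ]
 [ 559.4  -80.5   75. ]
 [ 557.4 -152.5   75. ]]
[[ 0.901  0.435  0.   ]
 [ 0.435 -0.901 -0.   ]
 [ 0.     0.    -1.   ]]
```

arm_command(
  fingers=0,
  steps=[
    {"twist": 0.855},
    {"twist": 0.855},
    {"twist": 0.855},
    {"twist": 0.855},
    {"tx": 0.0195,"ty": -0.0261},
    {"tx": 0.0195,"ty": -0.0261},
    {"tx": 0.0195,"ty": -0.0261},
    {"tx": 0.0195,"ty": -0.0261},
    {"tx": 0.0195,"ty": -0.0261},
    {"tx": 0.0195,"ty": -0.0261},
    {"tx": 0.0195,"ty": -0.0261},
    {"tx": 0.0195,"ty": -0.0261},
    {"tx": 0.0195,"ty": -0.0261},
    {"tx": 0.0195,"ty": -0.0261},
    {"tx": 0.0195,"ty": -0.0261},
    {"tx": 0.0195,"ty": -0.0261},
    {"tx": 0.0195,"ty": -0.0261},
    {"tx": 0.0195,"ty": -0.0261},
    {"tx": 0.0195,"ty": -0.0261},
    {"tx": 0.0195,"ty": -0.0261},
  ],
)

```text
validation failed for argument at $.st...
```

arm_command(
  fingers=0,
  steps=[
    {"tx": 0,"ty": 0,"tz": 0,"twist": 0.855},
    {"tx": 0,"ty": 0,"tz": 0,"twist": 0.855},
    {"tx": 0,"ty": 0,"tz": 0,"twist": 0.855},
    {"tx": 0,"ty": 0,"tz": 0,"twist": 0.855},
  ],
)

```text
t: 1.2
ee_pos: [271.8, -562.8, 238.8]
orientation: [1.0, -0.016, 0.0, 0.0]
wrist_force: [-0.0, -0.4, -0.5]
grip_width: 58.3
```

arm_command(
  steps=[
    {"tx": 0.0195,"ty": -0.0261,"tz": 0,"twist": 0},
    {"tx": 0.0195,"ty": -0.0261,"tz": 0,"twist": 0},
    {"tx": 0.0195,"ty": -0.0261,"tz": 0,"twist": 0},
    {"tx": 0.0195,"ty": -0.0261,"tz": 0,"twist": 0},
    {"tx": 0.0195,"ty": -0.0261,"tz": 0,"twist": 0},
    {"tx": 0.0195,"ty": -0.0261,"tz": 0,"twist": 0},
    {"tx": 0.0195,"ty": -0.0261,"tz": 0,"twist": 0},
    {"tx": 0.0195,"ty": -0.0261,"tz": 0,"twist": 0},
    {"tx": 0.0195,"ty": -0.0261,"tz": 0,"twist": 0},
    {"tx": 0.0195,"ty": -0.0261,"tz": 0,"twist": 0},
    {"tx": 0.0195,"ty": -0.0261,"tz": 0,"twist": 0},
    {"tx": 0.0195,"ty": -0.0261,"tz": 0,"twist": 0},
    {"tx": 0.0195,"ty": -0.0261,"tz": 0,"twist": 0},
    {"tx": 0.0195,"ty": -0.0261,"tz": 0,"twist": 0},
    {"tx": 0.0195,"ty": -0.0261,"tz": 0,"twist": 0},
    {"tx": 0.0195,"ty": -0.0261,"tz": 0,"twist": 0},
  ],
)

```text
t: 2.8
ee_pos: [596.0, -152.8, 238.8]
orientation: [1.0, -0.014, 0.0, 0.0]
wrist_force: [0.4, -1.7, 0.2]
grip_width: 0.4
```

```bash
python3 - <<'E'
from h import *
i=cams.camera_info("wrist")
im=cams.capture("wrist"); cv2.imwrite("pics/w1.png",im[:,:,::-1])
def unproj(uv,z):
    r=cv2.undistortPoints(np.array([[uv]],float),i["intrinsics"],i["dist"])[0,0]
    d=i["R"].T@np.r_[r,1]; c=-i["R"].T@i["t"]; return (c+d*(z-c[2])/d[2]).round(1)
for q in ["thumb_1","jar","ring","middle_1"]:
    print(q,[(r["location"],round(r["p"],2),unproj(r["location"],75)) for r in cams.mark_of("wrist",q)])
E
```

```text
thumb_1 []
jar []
ring [([30.5, 185.7], 0.67, array([591. , 130.6,  75. ]))]
middle_1 []
```

View pics/w1.png

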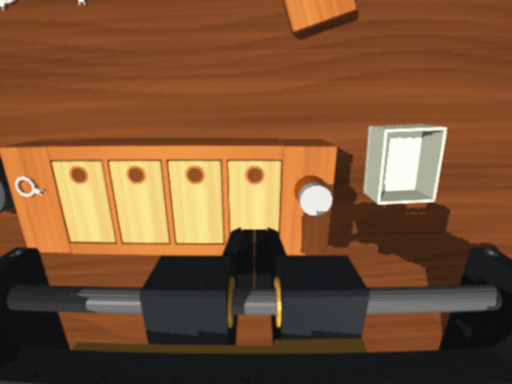

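```bash
python3 - <<'E'
from h import *
i=cams.camera_info("wrist")
def unproj(uv,z):
    r=cv2.undistortPoints(np.array([[uv]],float),i["intrinsics"],i["dist"])[0,0]
    d=i["R"].T@np.r_[r,1]; c=-i["R"].T@i["t"]; return (c+d*(z-c[2])/d[2]).round(1)
for p in [(78,174),(136,174),(195,174.5),(255,175)]: print(unproj(p,75))
print("box cnr",unproj((335,147),75),unproj((281,160),75),unproj((227,160),75)); print("jar cap",unproj((316,198),117))
E
```

```text
[602.9  61.5  75. ]
[600.7 -11.2  75. ]
[597.9 -83.2  75. ]
[ 595.2 -155.5   75. ]
box cnr [ 626.5 -250.    75. ] [ 612.7 -186.8   75. ] [ 614.5 -122.9   75. ]
jar cap [ 579.2 -220.4  117. ]
```

Wrist view: the thumb marks at (78,174), (136,174), (195,174.5) and (255,175) agree with the fit within 2 mm. I'm going down on board 4.

arm_command(
  steps=[
    {"tx": 0,"ty": 0,"tz": 0.03,"twist": 0},
    {"tx": 0,"ty": 0,"tz": 0.03,"twist": 0},
    {"tx": 0,"ty": 0,"tz": 0.03,"twist": 0},
    {"tx": 0,"ty": 0,"tz": 0.03,"twist": 0},
    {"tx": 0,"ty": 0,"tz": 0.02,"twist": 0},
    {"tx": 0,"ty": 0,"tz": 0.014,"twist": 0},
    {"tx": 0,"ty": 0,"tz": 0.006,"twist": 0},
    {"tx": 0,"ty": 0,"tz": 0.003,"twist": 0},
    {"tx": 0,"ty": 0,"tz": 0.002,"twist": 0},
    {"tx": 0,"ty": 0,"tz": 0,"twist": 0},
  ],
)

```text
t: 4.05
ee_pos: [595.3, -154.9, 75.5]
orientation: [1.0, -0.014, 0.0, 0.0]
wrist_force: [-2.1, 0.1, 4.4]
grip_width: 0.4
```

arm_command(
  steps=[
    {"tx": 0,"ty": 0,"tz": 0.002,"twist": 0},
    {"tx": 0,"ty": 0,"tz": 0.002,"twist": 0},
    {"tx": 0,"ty": 0,"tz": 0,"twist": 0},
  ],
)

```text
t: 4.35
ee_pos: [595.3, -154.8, 75.4]
orientation: [1.0, -0.014, 0.001, 0.001]
wrist_force: [-10.9, 2.3, 33.2]
grip_width: 1.0
```

Board 4 is fixed: 33 N and no movement. Next is board 3.

arm_command(
  steps=[
    {"tx": 0,"ty": 0,"tz": -0.016,"twist": 0},
    {"tx": 0.001,"ty": -0.036,"tz": 0,"twist": 0},
    {"tx": 0,"ty": -0.036,"tz": 0,"twist": 0},
    {"tx": 0,"ty": 0,"tz": 0.006,"twist": 0},
    {"tx": 0,"ty": 0,"tz": 0.004,"twist": 0},
    {"tx": 0,"ty": 0,"tz": 0.003,"twist": 0},
    {"tx": 0,"ty": 0,"tz": 0.002,"twist": 0},
    {"tx": 0,"ty": 0,"tz": 0,"twist": 0},
  ],
)

```text
t: 5.15
ee_pos: [598.9, -82.1, 75.4]
orientation: [1.0, -0.015, 0.001, -0.001]
wrist_force: [-7.7, 5.9, 34.5]
grip_width: 0.6
```

Board 3 is fixed too. Next is board 2.

arm_command(
  steps=[
    {"tx": 0,"ty": 0,"tz": -0.016,"twist": 0},
    {"tx": 0,"ty": -0.036,"tz": 0,"twist": 0},
    {"tx": 0,"ty": -0.036,"tz": 0,"twist": 0},
    {"tx": 0,"ty": 0,"tz": 0.006,"twist": 0},
    {"tx": 0,"ty": 0,"tz": 0.004,"twist": 0},
    {"tx": 0,"ty": 0,"tz": 0.003,"twist": 0},
    {"tx": 0,"ty": 0,"tz": 0.002,"twist": 0},
    {"tx": 0,"ty": 0,"tz": 0,"twist": 0},
  ],
)

```text
t: 5.95
ee_pos: [600.2, -12.1, 75.4]
orientation: [1.0, -0.015, 0.0, 0.0]
wrist_force: [-8.3, 3.2, 30.4]
grip_width: 0.3
```

Board 2 is fixed as well, so it should be board 1.

arm_command(
  steps=[
    {"tx": 0,"ty": 0,"tz": -0.016,"twist": 0},
    {"tx": 0,"ty": -0.036,"tz": 0,"twist": 0},
    {"tx": 0,"ty": -0.036,"tz": 0,"twist": 0},
    {"tx": 0,"ty": 0,"tz": 0.006,"twist": 0},
    {"tx": 0,"ty": 0,"tz": 0.004,"twist": 0},
    {"tx": 0,"ty": 0,"tz": 0.003,"twist": 0},
    {"tx": 0,"ty": 0,"tz": 0.002,"twist": 0},
    {"tx": 0,"ty": 0,"tz": 0,"twist": 0},
  ],
)

```text
t: 6.75
ee_pos: [602.3, 59.5, 72.5]
orientation: [1.0, -0.015, -0.0, 0.001]
wrist_force: [0.4, 0.0, -0.0]
grip_width: 0.5
```

arm_command(
  steps=[
    {"tx": 0,"ty": 0,"tz": 0.004,"twist": 0},
    {"tx": 0,"ty": 0,"tz": 0.004,"twist": 0},
    {"tx": 0,"ty": 0,"tz": 0.004,"twist": 0},
    {"tx": 0,"ty": 0,"tz": 0.004,"twist": 0},
    {"tx": 0,"ty": 0,"tz": 0.004,"twist": 0},
    {"tx": 0,"ty": 0,"tz": 0.004,"twist": 0},
    {"tx": 0,"ty": 0,"tz": 0.004,"twist": 0},
    {"tx": 0,"ty": 0,"tz": 0,"twist": 0},
  ],
)

```text
t: 7.55
ee_pos: [602.0, 62.2, 44.0]
orientation: [1.0, -0.014, -0.0, -0.0]
wrist_force: [0.4, 0.4, 0.4]
grip_width: 0.4
```

```bash
python3 - <<'E'
from h import *
for n,(a,b,c,d) in {"scene":(120,280,160,320),"top":(150,260,180,380)}.items():
    im=cams.capture(n)[a:b,c:d,::-1]; cv2.imwrite(f"pics/{n}2.png",cv2.resize(im,None,fx=3.5,fy=3.5,interpolation=3))
E
```

```text
(no output)
```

View pics/scene2.png

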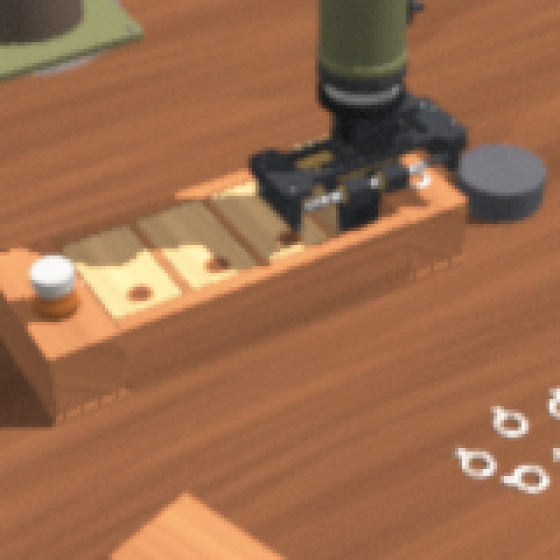

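Board 1 is tilting freely. I'll nudge it a bit towards the robot in the pocket, then go round to the risen edge.

arm_command(
  steps=[
    {"tx": -0.003,"ty": 0,"tz": 0,"twist": 0},
    {"tx": -0.003,"ty": 0,"tz": 0,"twist": 0},
    {"tx": 0,"ty": 0,"tz": 0,"twist": 0},
    {"tx": 0.003,"ty": 0,"tz": -0.01,"twist": 0},
    {"tx": 0,"ty": 0,"tz": -0.025,"twist": 0},
    {"tx": 0,"ty": 0,"tz": -0.04,"twist": 0},
    {"tx": 0,"ty": 0,"tz": -0.04,"twist": 0},
    {"tx": 0,"ty": 0,"tz": -0.02,"twist": 0},
    {"tx": 0,"ty": 0,"tz": 0,"twist": 0},
  ],
)

```text
t: 8.55
ee_pos: [601.0, 62.0, 183.5]
orientation: [1.0, -0.014, 0.003, -0.0]
wrist_force: [0.2, 0.3, -0.3]
grip_width: 0.3
```

```bash
python3 - <<'E'
from h import *
for n,(a,b,c,d) in {"scene":(120,280,160,320),"top":(150,260,180,380)}.items():
    im=cams.capture(n)[a:b,c:d,::-1]; cv2.imwrite(f"pics/{n}3.png",cv2.resize(im,None,fx=3.5,fy=3.5,interpolation=3))
cv2.imwrite("pics/w3.png",cams.capture("wrist")[:,:,::-1])
E
```

```text
(no output)
```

View pics/scene3.png

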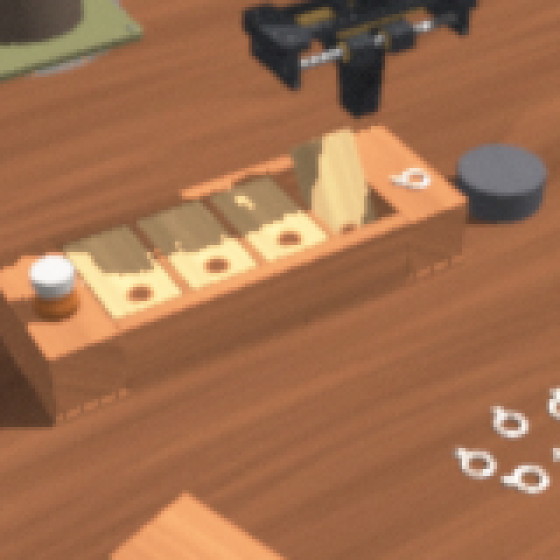

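View pics/w3.png

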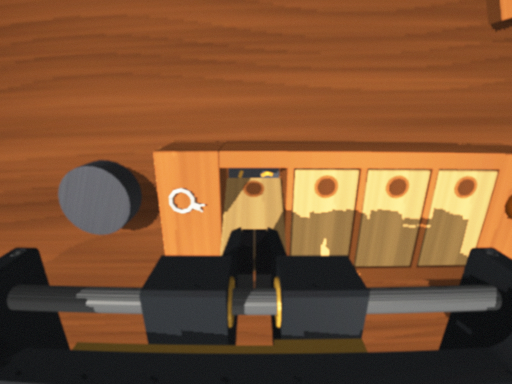

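The scene view shows board 1 standing at about 0.9 rad, with the ring in place. I'm moving to the robot side.

arm_command(
  steps=[
    {"tx": -0.02,"ty": 0,"tz": 0,"twist": 0},
    {"tx": -0.03,"ty": 0,"tz": 0,"twist": 0},
    {"tx": -0.03,"ty": 0,"tz": 0,"twist": 0},
    {"tx": -0.03,"ty": 0,"tz": 0,"twist": 0},
    {"tx": -0.013,"ty": 0,"tz": 0,"twist": 0},
    {"tx": 0,"ty": 0,"tz": 0.02,"twist": 0},
    {"tx": 0,"ty": 0,"tz": 0.03,"twist": 0},
    {"tx": 0,"ty": 0,"tz": 0.03,"twist": 0},
    {"tx": 0,"ty": 0,"tz": 0.01,"twist": 0},
    {"tx": 0,"ty": 0,"tz": 0,"twist": 0},
  ],
)

```text
t: 9.7
ee_pos: [474.5, 65.0, 87.9]
orientation: [1.0, -0.014, -0.002, 0.001]
wrist_force: [-0.9, 0.3, 0.3]
grip_width: 0.5
```

```bash
python3 - <<'E'
from h import *
for n,(a,b,c,d) in {"scene":(120,280,160,320)}.items():
    im=cams.capture(n)[a:b,c:d,::-1]; cv2.imwrite(f"pics/{n}4.png",cv2.resize(im,None,fx=3.5,fy=3.5,interpolation=3))
cv2.imwrite("pics/w4.png",cams.capture("wrist")[:,:,::-1])
E
```

```text
(no output)
```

View pics/w4.png

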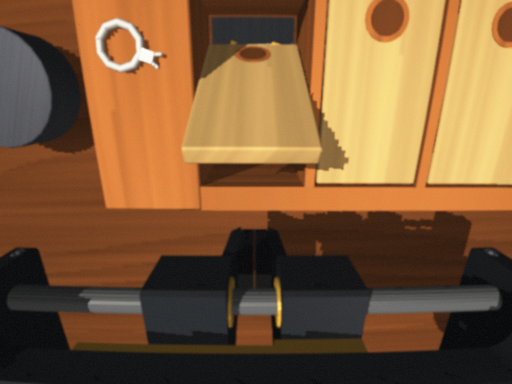

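View pics/scene4.png

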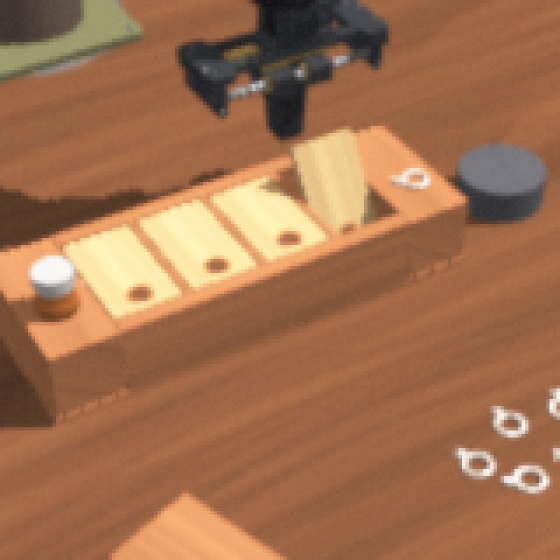

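```bash
cat >> h.py <<'E'
BX=np.array([561.5,-45.0,-0.028])
def boardpts(th,dx=0,dy=0,yb=108):
    # local: (s, off) top face off=+5 ; pivot z=70
    P=[(-55,31.5,5),(-55,-31.5,5),(-55,31.5,-5),(-55,-31.5,-5),(38,0,5)]
    o=[]
    for s,y,f in P:
        X=s*np.cos(th)+f*np.sin(th); Z=70-s*np.sin(th)+f*np.cos(th); Y=yb+y
        c,sn=np.cos(BX[2]),np.sin(BX[2]); o.append((BX[0]+dx+c*X-sn*Y,BX[1]+dy+sn*X+c*Y,Z))
    return np.array(o)
def fit(px,idx,info):
    return least_squares(lambda p:(proj(0,boardpts(*p)[idx],info)-px).ravel(),[.9,0,0])
E
python3 - <<'E'
from h import *
i=cams.camera_info("wrist")
r=fit(np.array([(188,150),(317,150),(184,161),(319.5,161),(253,54)],float),[0,1,2,3,4],i); print(r.x,r.fun.round(1)); print(boardpts(*r.x).round(1))
E
```

```text
[0.9796082  2.53758253 1.10985681] [-6.8 -1.6  6.  -1.5  1.7  3.  -0.8  3.  -0.2 -2.1]
[[541.5  96.3 118.5]
 [539.7  33.3 118.5]
 [533.2  96.5 112.9]
 [531.4  33.6 112.9]
 [592.4  63.4  41.2]]
```

arm_command(
  steps=[
    {"tx": 0.015,"ty": 0,"tz": 0,"twist": 0},
    {"tx": 0.015,"ty": 0,"tz": 0,"twist": 0},
    {"tx": 0.01,"ty": 0,"tz": 0,"twist": 0},
    {"tx": 0.003,"ty": 0,"tz": -0.002,"twist": 0},
    {"tx": 0.003,"ty": 0,"tz": -0.002,"twist": 0},
    {"tx": 0.003,"ty": 0,"tz": -0.002,"twist": 0},
    {"tx": 0.003,"ty": 0,"tz": -0.002,"twist": 0},
    {"tx": 0,"ty": 0,"tz": 0,"twist": 0},
  ],
)

```text
t: 10.6
ee_pos: [528.5, 63.9, 98.1]
orientation: [1.0, -0.014, 0.0, 0.0]
wrist_force: [-1.1, 0.5, -1.3]
grip_width: 0.5
```

arm_command(
  steps=[
    {"tx": 0.002,"ty": 0,"tz": -0.0015,"twist": 0},
    {"tx": 0.002,"ty": 0,"tz": -0.0015,"twist": 0},
    {"tx": 0.002,"ty": 0,"tz": -0.001,"twist": 0},
    {"tx": 0,"ty": 0,"tz": 0,"twist": 0},
  ],
)

```text
t: 11.0
ee_pos: [534.8, 63.7, 101.9]
orientation: [1.0, -0.014, 0.0, -0.0]
wrist_force: [-0.3, -0.0, -0.1]
grip_width: 0.8
```

```bash
python3 - <<'E'
from h import *
im=cams.capture("scene")[120:280,160:320,::-1]; cv2.imwrite("pics/scene5.png",cv2.resize(im,None,fx=3.5,fy=3.5,interpolation=3))
E
```

```text
(no output)
```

View pics/scene5.png

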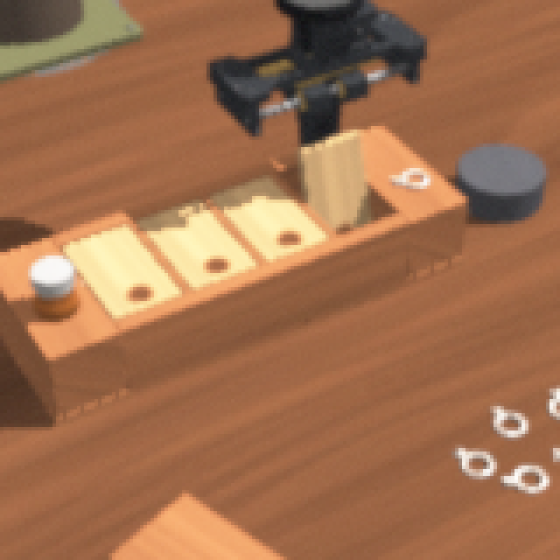

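The board is clearly steeper. I'm backing off to measure it.

arm_command(
  steps=[
    {"tx": -0.005,"ty": 0,"tz": 0,"twist": 0},
    {"tx": -0.015,"ty": 0,"tz": 0,"twist": 0},
    {"tx": -0.02,"ty": 0,"tz": 0,"twist": 0},
    {"tx": -0.02,"ty": 0,"tz": -0.01,"twist": 0},
    {"tx": 0,"ty": 0,"tz": -0.02,"twist": 0},
    {"tx": 0,"ty": 0,"tz": 0,"twist": 0},
    {"tx": 0,"ty": 0,"tz": 0,"twist": 0},
    {"tx": 0,"ty": 0,"tz": 0,"twist": 0},
  ],
)

```text
t: 11.85
ee_pos: [474.3, 65.4, 131.2]
orientation: [1.0, -0.014, -0.0, 0.0]
wrist_force: [0.0, 1.1, -0.7]
grip_width: 0.6
```

```bash
python3 - <<'E'
from h import *
im=cams.capture("scene")[120:280,160:320,::-1]; cv2.imwrite("pics/scene6.png",cv2.resize(im,None,fx=3.5,fy=3.5,interpolation=3))
im=cams.capture("top")[150:260,140:450,::-1]; cv2.imwrite("pics/top6.png",cv2.resize(im,None,fx=2.5,fy=2.5,interpolation=3))
cv2.imwrite("pics/w6.png",cams.capture("wrist")[:,:,::-1])
i=cams.camera_info("wrist")
for t in (1.0,1.1,1.2,1.3): print(t,proj(0,boardpts(t,2.5,1),i).round(0).tolist())
E
```

```text
1.0 [[199.0, 132.0], [307.0, 132.0], [202.0, 145.0], [304.0, 145.0], [253.0, 59.0]]
1.1 [[198.0, 123.0], [308.0, 123.0], [200.0, 138.0], [306.0, 138.0], [253.0, 64.0]]
1.2 [[197.0, 114.0], [309.0, 114.0], [199.0, 130.0], [307.0, 130.0], [253.0, 68.0]]
1.3 [[196.0, 104.0], [310.0, 104.0], [198.0, 122.0], [308.0, 122.0], [253.0, 73.0]]
```

View pics/w6.png

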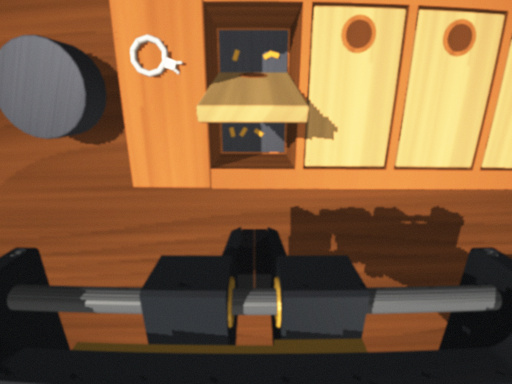

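View pics/top6.png

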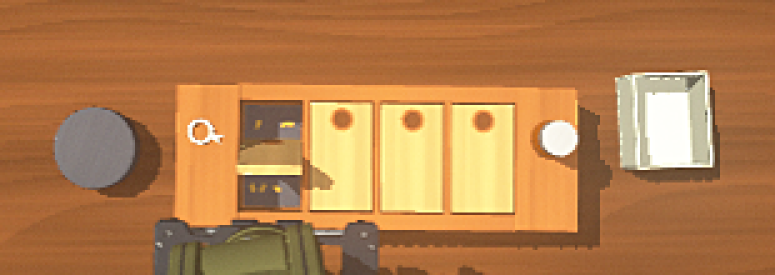

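The board's edge is at wrist rows 106 and 122 and its thumb mark at row 74, which gives about 1.29 rad. The bystanders sit at the same pixels as at the start, and the arm is clear. I'm handing in.

```bash
python3 -c "
from bench import ticket; print(ticket.close_job())"
```

```text
the job is handed in; nothing more can be done
None
```

The loose board is board 1 (box y = +108 mm). It now stands open at about 1.29 rad (74°), and I handed the job in at roughly 12 s; no verdict came back.

- **Finding it:** I pressed the boards at their thumb marks in the order 4, 3, 2, 1. Boards 4, 3 and 2 took 30 to 35 N without giving, and board 1 sank with almost no force.
- **Opening it:** I pressed board 1 down into its pocket to about 0.95 rad. Then I went round to the robot side and pushed the risen edge forward and up, and backed off about 60 mm.
- **Last checks:** The final wrist picture put the tilt near 1.29 rad, a little steeper than the 70° asked for but short of the 1.35 rad stop. In the top picture the ring, jar, steel block and tub were where they started. The wrist force was about 1 N, with the fingers clear of the box.
- **Disagreements:** The scene camera placed the box about 5 mm further out in x than the top camera did. The wrist view and the contact heights agreed with the top camera, so I used that. My first angle fit, at about 0.95 rad, was loose, with errors of up to 7 pixels.

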